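# Refill the truffle-tube display on a confectioner's counter

### The arm

A 6-joint arm with a two-finger parallel gripper is mounted at the origin on the work surface. World frame = base frame: x ahead of the robot, y to its left, z up, the work surface at z = 0. Lengths are in m, angles in rad, forces in N, time in s.
With the tool pointing down it reaches from about 0.3 to 0.825 m from the base axis. Payload 5.4 kg.
Tool frame: the origin (TCP) lies at the very end of the fingers, on their centre line; the grasp point (between the pads) lies 19 mm behind it; z points along the fingers, y is the line along which they close (so a half turn about z gives the same grasp; the last joint's range is limited). The gripper opens to 92 mm and grips with 3 to 60 N. Pads are 20 mm wide; open, the fingers measure 128 mm over their backs; the gripper's body (75 mm by 189 mm) begins 69 mm behind the grasp point.
Start: joints at [-1.484, 0.158, 1.597, -0, 1.386, -0.21], TCP at [0.168, -0.55, 0.215] pointing down, gripper open.
Joint ranges: [-2.91, 2.91], [-0.94, 2.29], [0.18, 2.7], [-1.29, 4.43], [0.17, 2.64], [-3, 3]. Speed limits (rad/s): [2.57, 2.57, 3.14, 3.14, 3.14, 3.14].

### API

Orientations are given as a rotation vector (axis times angle).
In Python, from workcell import bot gives the robot as it stands. Calls block until the motion is done:
- bot.goto(position, orientation): joint-space move of the TCP to a pose.
- bot.line_to(position, rot=None, max_speed=0.15): straight line of the TCP; rot=None keeps the orientation; max_speed is the mean speed in m/s.
- bot.set_joints(angles): joint-space move.
- bot.set_gripper(opening, newtons=None): opening from 0.0 (shut) to 1.0 (fully open); newtons is the grip in N (None keeps the last); returns when the fingers have stopped.
- bot.hold(seconds).
- bot.inverse_kinematics(position, orientation): joint angles nearest the present ones, or None.
- bot.read_camera(name): name is "scene" or "top" or "wrist"; returns a dict with "pixels" (384x512x3 uint8, blue, green, red), "fx", "fy", "cx", "cy" (pixels), "k1" (the pictures are not rectified: a ray, as slopes to the right and down, at radius r is drawn at 1 + k1 r^2 times it, then the intrinsics apply), "R" (3x3) and "t" (3): a world point X has camera coordinates R X + t. Camera axes: x right, y down, z forward; pixel columns grow to the right and rows downward; lengths in m; the calibration is good to about 2 mm. A picture is of the moment at which its call begins. There is no depth.
A pose or a line that the arm cannot do raises bot.MotionError and nothing moves.
- bot.job_done(): hands the job in; it is judged then, once.
Readings, each from a call of its own:
- bot.current_clock(): time.
- bot.current_joints(): joint angles.
- bot.current_joint_vel(): joint speeds.
- bot.current_effort(): joint torques, N m.
- bot.current_ee_pos(): TCP position.
- bot.current_tool_rot(): TCP orientation.
- bot.current_contact_force(): force on the tool from outside, world axes, zero at the start.
- bot.current_ft_torque(): the same for the moment, N m.
- bot.current_opening(): opening from 0.0 (shut) to 1.0 (fully open).
- bot.current_grip_force(): force on a finger pad.
Only numpy, scipy, OpenCV 4.12 (cv2) and the standard library are available. Lean on these libraries where they do the work, as an engineer would, in place of code of your own. Each camera call takes 0.05 s, during which the arm holds its last target. There are 200 camera calls.

### The job

Take the tall tube of truffles out of the light wooden refill block and put it in the one empty hole of the square dark wooden display, upright and fully home. Lower it in rather than dropping it, let go of it, and leave the two short tubes standing in the refill block.

Things in the scene. Friction and masses are not known exactly. Their poses are not given: they have to be found in the camera images.
- tall_tube: The tall closed clear tube of brown and cream truffles: a rigid round cylinder 32 mm across, 140 mm tall (brass cap, same diameter, the top 20 mm), 0.10 to 0.16 kg. Origin at the centre of its flat underside, z up along the tube. It starts upright in one of the three holes of the light wooden refill block, its underside 10 mm above the counter; the short tubes fill the other two holes.
- short_tube_a: One of two equal short tubes, made like the tall one: 32 mm across, 85 mm tall. Origin at the centre of its underside, z up. It stands in the refill block and stays there. The refill block is fixed, 200 x 75 mm, 45 mm high, with three holes in a row 65 mm apart, each 41 mm across and 35 mm deep.
- short_tube_b: The other short tube, 32 mm across, 85 mm tall. Origin at the centre of its underside, z up. It stands in the refill block and stays there.
- empty_hole (a point): Mouth centre of the display's one empty hole, 65 mm above the counter in the top face; z up. Round, 45 mm across, 45 mm deep, flat floor. The display is a fixed dark wooden block 160 x 160 mm on a brass foot. In this point's x, y axes its centre is at (-40, -40) mm; its other holes, at (-80, 0), (0, -80), (-80, -80) mm, hold fixed tubes whose tops are 160 mm above the counter.
There are look-alikes about, which are no part of the job. What is shaped like the tall_tube but blue or purple is not meant.

How it is judged:
By the outcome, as a careful person would: the job done as asked, in the order asked, and still so for the second after the job is handed in, with the robot touching nothing.
It also fails if it takes over 42 s, if anything falls off the work surface, if the arm or the gripper's body presses on something with over 40 N, if the wrist force passes 120 N, or if a joint passes its speed limit or range.

## Working session

There is one attempt and no reset: what is moved stays moved. The work goes in short steps, each a Python script; the robot and the scene stay as the last script left them, time stands still between calls to the robot, and variables do not carry over. Pictures are saved under pics/ and viewed, at most 10 in all, crops included, and the job is handed in when it is done.

```bash
mkdir -p pics; cat > h.py <<'E'
import numpy as np, cv2, pickle
from workcell import bot
def snap(name,tag):
    c=bot.read_camera(name); cv2.imwrite(f'pics/{tag}.png',c['pixels']); pickle.dump(c,open(f'{tag}.pkl','wb')); return c
def load(tag): return pickle.load(open(f'{tag}.pkl','rb'))
def K(c): return np.array([[c['fx'],0,c['cx']],[0,c['fy'],c['cy']],[0,0,1.]]),np.array([c['k1'],0,0,0.])
def ray(c,px):
    k,d=K(c); p=cv2.undistortPoints(np.array([[px]],float),k,d)[0,0]
    R=np.array(c['R']);t=np.array(c['t']); return -R.T@t, R.T@np.array([p[0],p[1],1])
def atz(c,px,z):
    o,d=ray(c,px); return o+d*(z-o[2])/d[2]
def proj(c,X):
    k,d=K(c); R=np.array(c['R']);t=np.array(c['t'])
    return cv2.projectPoints(np.atleast_2d(np.array(X,float)),cv2.Rodrigues(R)[0],t,k,d)[0][:,0]
E
python3 - <<'E'
from h import *
a=snap('scene','s0');b=snap('top','t0')
im=np.vstack([cv2.resize(x['pixels'],(800,600)) for x in (a,b)])
for x,n in((a,'s0b'),(b,'t0b')): cv2.imwrite(f'pics/{n}.png',cv2.resize(x['pixels'],(800,600),interpolation=cv2.INTER_CUBIC)); print(x['fx'],x['k1'],ray(x,(256,192)))
E
```

```text
387.6008332728438 -0.13231685147513694 (array([ 0.91020335, -0.26309241,  0.79448964]), array([-0.44333752,  0.34498501, -0.82735285]))
422.09378020798295 -0.04864174323303195 (array([0.47228106, 0.02924593, 0.94122871]), array([ 0.04361992, -0.05263345, -0.99781186]))
```

View pics/s0b.png

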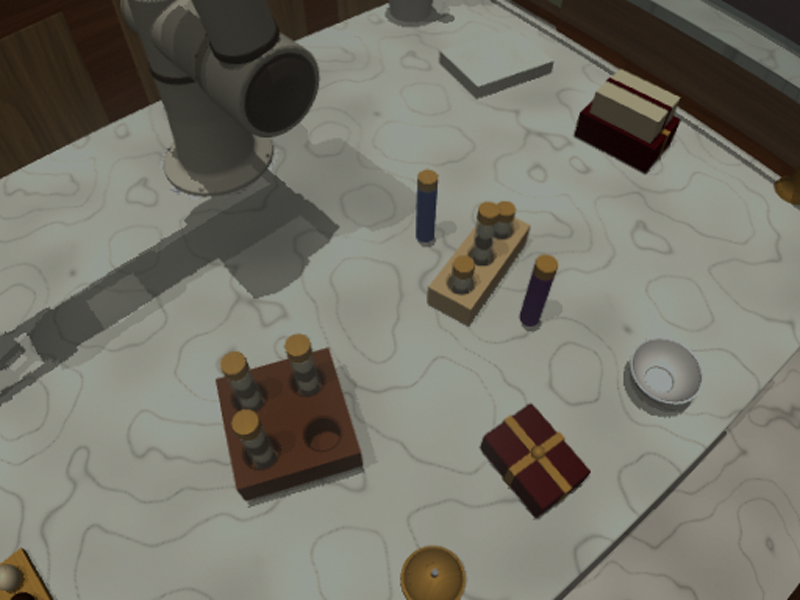

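View pics/t0b.png

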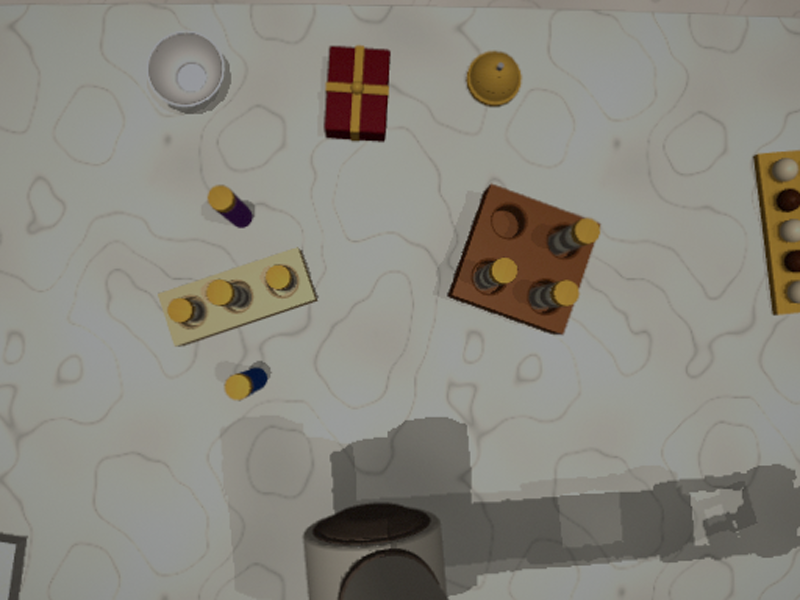

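The scene view shows the refill block at about (480,265), with three brass caps at (462,268), (488,212) and (505,210). The empty display hole is at (323,435). In the top view the refill caps are at (181,310), (220,292) and (279,280), and the hole is at (508,222).

Candidates for the tall tube, by top-view pixel: the refill block's middle tube (220,292), its short neighbours (181,310) and (279,280), the blue tube (238,386), the purple tube (220,200), and the display tubes (504,270), (587,231) and (565,293). I choose the middle tube in the refill block and check it in a close crop.

```bash
python3 - <<'E'
from h import *
a=load('s0')['pixels'];b=load('t0')['pixels']
def cr(im,x,y,w,h,s): return cv2.resize(im[y:y+h,x:x+w],None,fx=s,fy=s,interpolation=cv2.INTER_CUBIC)
# crops 100x75 at 4x => 400x300
top=np.hstack([cr(b,100,155,110,70,3.6),cr(b,280,110,110,70,3.6)])
bot_=np.hstack([cr(a,260,120,100,80,3.6)[:, :396],cr(a,130,205,110,80,3.6)])
w=max(top.shape[1],bot_.shape[1])
f=lambda i:cv2.copyMakeBorder(i,0,0,0,w-i.shape[1],cv2.BORDER_CONSTANT)
im=np.vstack([f(top),f(bot_)]);print(im.shape,top.shape,bot_.shape);cv2.imwrite('pics/c1.png',im)
E
```

```text
(540, 792, 3) (252, 792, 3) (288, 756, 3)
```

View pics/c1.png

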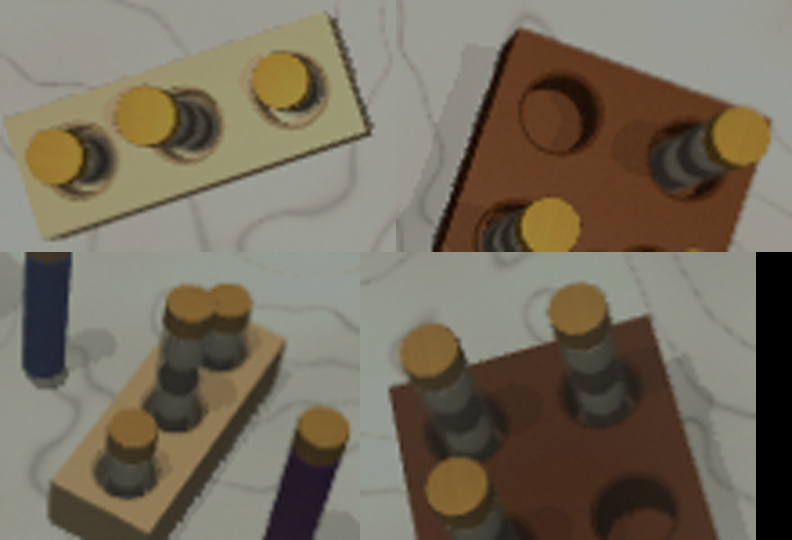

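The crop confirms it: the middle tube in the refill block is the tall one (cap at crop (147,116)), with clear and brown contents and short neighbours. Next I measure.

```bash
python3 - <<'E'
from h import *
np.set_printoptions(precision=4,suppress=True)
s=load('s0');t=load('t0')
T=lambda x,y:((x+.5)/3.6-.5+100,(y+.5)/3.6-.5+155)
D=lambda x,y:((x-396+.5)/3.6-.5+280,(y+.5)/3.6-.5+110)
S=lambda x,y:((x+.5)/3.6-.5+260,(y-252+.5)/3.6-.5+120)
B=lambda x,y:((x+.5)*.64-.5,(y+.5)*.64-.5)
print('tall top',atz(t,T(147,116),.15),'scene',atz(s,S(190,301),.15))
for p in((55,157),(282,81)): print('short',atz(t,T(*p),.095))
print('short sc',atz(s,S(132,430),.095),atz(s,S(229,299),.095))
print('blk',[atz(t,T(*p),.045)[:2] for p in((5,118),(330,12),(370,132),(48,240))])
print('hole top',atz(t,D(559,114),.065),'scene',atz(s,B(322.5,434),.065))
dc=[atz(t,B(*p),.065)[:2] for p in((490,185),(600,224),(563,334),(450,297))];print('disp corners',dc,np.mean(dc,0),[np.linalg.norm(dc[i]-dc[i-1]) for i in range(4)])
print('disp tubes',[atz(t,B(*p),.16)[:2] for p in((504,270),(587,231),(565,293))])
print('blue/purple',[atz(t,B(*p),.14)[:2] for p in((238,386),(220,200))])
print(bot.current_tool_rot())
E
```

```text
tall top [0.5167 0.2033 0.15  ] scene [0.517  0.2042 0.15  ]
short [0.4972 0.2662 0.095 ]
short [0.5392 0.1408 0.095 ]
short sc [0.5422 0.1396 0.095 ] [0.4984 0.2665 0.095 ]
blk [array([0.5216, 0.3097]), array([0.584 , 0.1193]), array([0.5131, 0.0957]), array([0.45  , 0.2839])]
hole top [ 0.6174 -0.1628  0.065 ] scene [ 0.6209 -0.1641  0.065 ]
disp corners [array([ 0.6663, -0.1389]), array([ 0.6142, -0.2894]), array([ 0.4649, -0.2362]), array([ 0.5149, -0.0835])] [ 0.5651 -0.187 ] [np.float64(0.16119471236316438), np.float64(0.15933521928674965), np.float64(0.15845689712855374), np.float64(0.160647497716097)]
disp tubes [array([ 0.5426, -0.1365]), array([ 0.5901, -0.2386]), array([ 0.515 , -0.2104])]
blue/purple [array([0.4042, 0.1831]), array([0.6298, 0.2062])]
[-3.1054 -0.4642 -0.0002]
```

Both views agree to within 1 mm on the tall tube at (0.517, 0.204). It also sits midway between the short tubes, which are 66 mm apart. The hole is at about (0.617, -0.163), and the display's geometry gives (0.616, -0.163). I close across the row at about 18.5° and check with the wrist camera from above.

```bash
cat >> h.py <<'E'
from scipy.spatial.transform import Rotation as Ro
def down(deg):
    a=np.radians(deg);c,s=np.cos(a),np.sin(a)
    return Ro.from_matrix(np.array([[-s,c,0],[c,s,0],[0,0,-1.]]).T).as_rotvec()
E
python3 - <<'E'
from h import *
np.set_printoptions(precision=4,suppress=True)
for a in(18.5,198.5): print(a,[bot.inverse_kinematics(p,down(a)) for p in((.517,.204,.25),(.617,-.163,.25))])
r=min((18.5,198.5),key=lambda a:abs(bot.inverse_kinematics((.517,.204,.25),down(a))[5]+.2))
bot.goto((.517,.204,.25),down(r)); print(r,bot.current_clock(),bot.current_ee_pos())
c=snap('wrist','w1'); print(proj(c,[[.517,.204,.15],[.517,.204,.13]]), ray(c,(256,192)))
cv2.imwrite('pics/w1b.png',cv2.resize(c['pixels'],(800,600)))
E
```

```text
18.5 [array([ 0.1584,  0.0862,  1.6059, -0.    ,  1.4495, -0.1645]), array([-0.4473,  0.3004,  1.3607, -0.    ,  1.4805, -0.7702])]
198.5 [array([ 0.1584,  0.0862,  1.6059, -0.    ,  1.4495,  2.9771]), array([-0.4473,  0.3004,  1.3607, -0.    ,  1.4805,  2.3714])]
18.5 3.025 [0.5173 0.2033 0.2499]
[[256.1575 190.153 ]
 [256.143  185.807 ]] (array([0.496 , 0.2662, 0.4203]), array([ 0.077 , -0.2301, -0.9701]))
```

View pics/w1b.png

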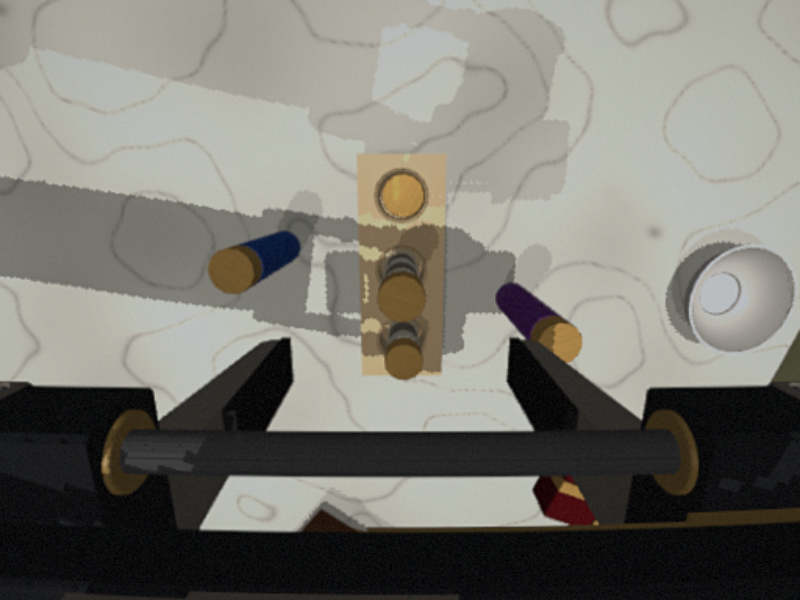

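The tall cap is at (402,297), which is (257,190) in native pixels, against a prediction of (256,190). It is centred between the fingers. I descend, grip and lift.

```bash
python3 - <<'E'
from h import *
np.set_printoptions(precision=4,suppress=True)
bot.line_to((.517,.204,.096),max_speed=.1); print(bot.current_ee_pos(),bot.current_contact_force())
bot.set_gripper(0.0,25); print(bot.current_opening()*92,bot.current_grip_force(),bot.current_contact_force())
bot.line_to((.517,.204,.285),max_speed=.12); print(bot.current_ee_pos(),bot.current_contact_force(),bot.current_opening()*92)
bot.goto((.617,-.163,.285),down(18.5)); bot.hold(.3)
print(bot.current_ee_pos(),bot.current_contact_force(),bot.current_clock())
e=bot.current_ee_pos()
w=snap('wrist','w2');s=snap('scene','s2')
a=cv2.resize(w['pixels'],None,fx=.78,fy=.78)
x,y=proj(s,e)[0].astype(int);print(x,y)
cv2.imwrite('pics/c2.png',np.hstack([cv2.resize(w['pixels'],(400,300)),cv2.resize(s['pixels'][max(0,y-60):y+115,max(0,x-117):x+116],(400,300),interpolation=cv2.INTER_CUBIC)]))
print('hole exp',proj(w,(.617,-.163,.065))*400/512)
E
```

```text
[0.5176 0.2041 0.0967] [-0.0569 -0.1734  0.4504]
31.78246102848901 24.994900971651077 [0.7958 0.7321 0.3012]
[0.5166 0.2039 0.2841] [ 0.9506 -0.2079 -1.7472] 31.679256338140334
[ 0.6171 -0.1622  0.2851] [-0.4072 -0.5961 -1.2086] 9.1417
190 220
hole exp [[199.8728 133.9523]]
```

View pics/c2.png

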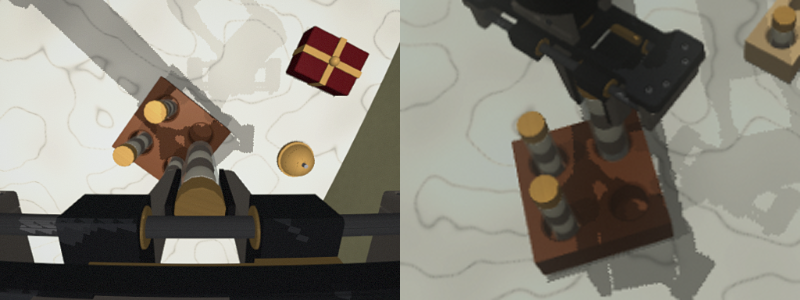

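The tube is held upright. The empty hole shows at about (201,132) against an expected (200,134), which is aligned to within a few mm. I lower it and watch the force.

```bash
python3 - <<'E'
from h import *
np.set_printoptions(precision=4,suppress=True)
X=(.617,-.163)
f0=np.array(bot.current_contact_force())
z=.165
bot.line_to((*X,z),max_speed=.12)
steps=[.155,.145,.135,.125,.115,.110,.1075]+[.1065-.001*i for i in range(6)]
for z in steps:
    bot.line_to((*X,z),max_speed=.05); f=np.array(bot.current_contact_force())-f0
    print(z,bot.current_ee_pos(),f)
    if np.linalg.norm(f)>4: break
print(bot.current_clock())
w=snap('wrist','w3');s=snap('scene','s3')
x,y=proj(s,(.6,-.165,.1))[0].astype(int)
cv2.imwrite('pics/c3.png',np.hstack([cv2.resize(w['pixels'],(400,300)),cv2.resize(s['pixels'][y-50:y+55,x-70:x+70],(400,300),interpolation=cv2.INTER_CUBIC)]))
E
```

```text
0.155 [ 0.6167 -0.1628  0.1545] [-0.5071  0.5706  0.1961]
0.145 [ 0.6166 -0.1628  0.1443] [-0.2309  0.8772 -0.0757]
0.135 [ 0.6166 -0.1628  0.1343] [0.4488 0.7789 0.4771]
0.125 [ 0.6166 -0.1628  0.1243] [-0.7624  0.3079  0.4844]
0.115 [ 0.6166 -0.1628  0.1143] [-0.5263 -0.1438 -0.4747]
0.11 [ 0.6168 -0.1629  0.1096] [ 0.1047  0.8023 -0.157 ]
0.1075 [ 0.6169 -0.1629  0.1073] [ 0.2181  1.0012 -0.1757]
0.1065 [ 0.617  -0.163   0.1065] [-0.3422  0.4596  0.9155]
0.1055 [ 0.6173 -0.1632  0.106 ] [-0.3615  1.3397  3.8794]
13.1417
```

View pics/c3.png

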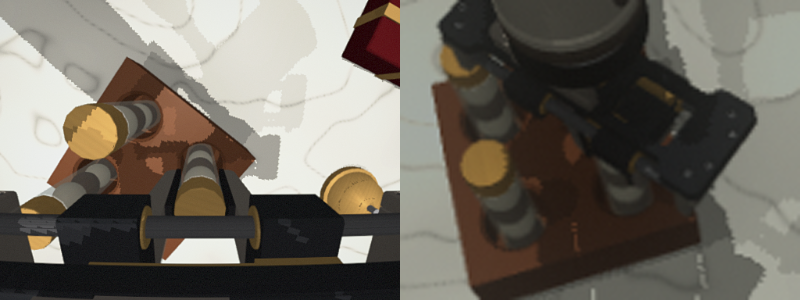

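The tube is in the hole (scene crop about (625,185)). It met the floor at TCP z ≈ 0.106, exactly as predicted. I release part way, retreat and check.

```bash
python3 - <<'E'
from h import *
bot.set_gripper(0.6); print(bot.current_opening()*92,bot.current_contact_force())
bot.line_to((.617,-.163,.27),max_speed=.1)
bot.goto((.45,.05,.3),down(18.5)); bot.hold(.3); print(bot.current_clock(),bot.current_contact_force())
s=snap('scene','s4');t=snap('top','t4')
e=proj(t,[(.617,-.163,.16)])[0];print('cap expected in top',e,'crop',(e-(280,105))*4)
x,y=proj(s,(.59,-.165,.1))[0].astype(int)
f=lambda i:cv2.resize(i,(400,300),interpolation=cv2.INTER_CUBIC)
cv2.imwrite('pics/c4.png',np.vstack([np.hstack([f(s['pixels'][y-50:y+55,x-70:x+70]),f(t['pixels'][105:180,280:380]) if 0 else cv2.resize(t['pixels'][105:180,300:400],(400,300),interpolation=cv2.INTER_CUBIC)]),np.hstack([f(s['pixels'][100:220,240:400]),f(t['pixels'][150:240,90:210])])]))
E
```

```text
54.97135028556089 [ 0.95016024 -0.31027031 -0.66624793]
16.9167 [ 0.41004729 -0.45523634  0.23016162]
cap expected in top [335.87519477 133.26492536] crop [223.50077909 113.05970142]
```

View pics/c4.png

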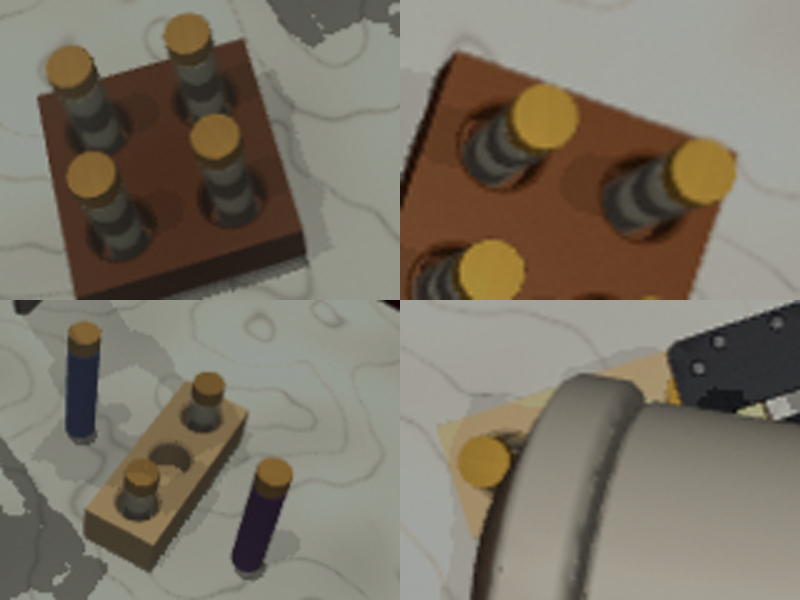

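The tube stands in the hole with its cap at (144,117) in the top crop (expected (143.5,113)), level with its neighbours. Both short tubes still stand in the refill block, and the arm is clear.

```bash
python3 -c "
from workcell import bot
print(bot.job_done())"
```

```text
the job is handed in; nothing more can be done
None
```

The tall tube of truffles is upright on the floor of the display's empty hole and released, both short tubes still stand in the refill block, and I handed the job in at about 17 s.

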